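# Refit the lint filter lid

### The job

Put the orange lid back on the grey lint filter box: hold it tilted, hook its tongue under the yellow ledge and push it in against the spring there, then swing the other edge down inside the opposite wall until the lid lies flat and fully home in its frame, and let go. Be gentle, the frame must not be forced, and leave the other things on the bench where they are.

Things in the scene. Friction and masses are not known exactly. Their poses are not given: they have to be found in the camera images.
- filter_box: Open grey filter box fixed to the bench; origin on the bench, nominally below the seated lid's origin. Case x -99 to 79, y -70 to 70, 60 high (hose stub at +x to x 107). The steel seat frame on top is clamped in slots: it lies up to 14 mm either way along the box's x from nominal, this shift is NOT measured: feel for it. Over 28 N in all from the lid (spring, wall and floor added) damages it.
- slot (a point): Nominal (unshifted) point on the frame's floor (box z 66), below the edge of the yellow ledge (box x -57). The ledge runs from here 27 mm towards -x, full width, underside 10 mm above the floor, top 14 mm above, so it covers a slot open to +x. Floor runs from 27 behind to 37 mm ahead (+x) of this point, and along the sides and far end; open in the middle.
- strip_face (a point): Nominal face (box x -61) of a sprung black strip inside the slot, out of sight, 50 wide, box z 67 to 74. The tongue pushes it towards -x: 2 N to start, 0.7 N more per mm, hard stop after 7 mm (6.9 N). The seated lid keeps it 3 mm in, so to clear the far wall while swinging down hold it over 3 and under 7 mm in (4.1 to 6.9 N); then it presses the lid on the far wall.
- far_wall (a point): Nominal (unshifted) middle of the top inner edge of the frame's far wall (box x 50, z 74), 8 mm above the floor that carries the lid, 12 thick. The side walls are equally high, inner faces at box y -49 and 49.
- lid: Loose orange lid lying flat, 0.11 to 0.22 kg. Plate 100 (x) x 90 (y) x 8 mm; tongue at its -x edge x -64 to -50, 60 wide, 4 thick, level with the underside. Black upright grip fin at x 0: 12 thick (x), 50 long (y), z 8 to 40. Origin: centre of the plate's underside, z up. Seated, its axes match the box's (tongue to the box's -x), underside at box z 66; 114 mm from tongue tip to far edge.
- lid_tip (a point): Middle of the lower edge of the lid's tongue tip, 64 mm from the lid's origin along its -x.
- cone_blue: Bystander: blue cone of thread, 58 dia x 118 high mm; origin at its foot. Leave it alone.
- cone_red: Bystander: red cone of thread, 58 dia x 118 high mm; origin at its foot. Leave it alone.
- oil_bottle: Bystander: white oil bottle with red cap, 44 dia x 130 high mm; origin at its foot. Leave it alone.
- screwdriver: Bystander: screwdriver lying on the bench, 160 long mm; origin at its foot. Leave it alone.
- bobbin: Bystander: small steel bobbin, 22 dia x 11 high mm; origin at its foot. Leave it alone.
- pin_dish: Bystander: blue round pin dish, 72 dia x 22 high mm; origin at its foot. Leave it alone.
- old_filter: Bystander: used grey pleated filter on a card, 120 x 90 x 29 mm; origin at its foot. Leave it alone.
Things that resemble listed ones, but are neither listed nor needed, are in the scene too. There is more than one size of the lid; the one meant has the size given above.

How it is judged:
At the end, for the whole second after the job is handed in: The lid lies in the frame on the filter box, tongue under the ledge: flat within 2 degrees, its underside within 2.5 mm of the frame's ledge floor, tongue towards the box's -x (aligned within 0.1 rad, within 8 mm sideways, lid origin 20 mm short to 17 mm past nominal along x), released and at rest (angle between lid's own z axis and vertical below 0.035 rad and z of lid in the frame of filter_box between 0.063 and 0.0685 m and x of lid in the frame of filter_box between -0.02 and 0.017 m and y of lid in the frame of filter_box between -0.008 and 0.008 m and x of lid_tip in the frame of filter_box below -0.045 m and angle between the x axis of lid and the x axis of filter_box, either way round below 0.1 rad and linear speed of lid below 0.01 m/s); the robot touches nothing.
It fails at once if the lid is pressed on the frame or box with more than 28 N in all (contact force between lid and filter_box above 28 N).
It fails at once if another thing on the bench is moved more than 25 mm or tipped over (distance of any of cone_blue, cone_red, oil_bottle, screwdriver, bobbin, pin_dish, old_filter from where it was at the start of the episode above 0.025 m or angle between any of cone_blue, cone_red, oil_bottle's own z axis and vertical above 0.5 rad).
It also fails if it takes over 58 s, if anything falls off the work surface, if the arm or the gripper's body presses on something with over 40 N, if the wrist force passes 120 N, or if a joint passes its speed limit or range.

### The arm

A 7-joint arm with a two-finger parallel gripper is mounted at the origin on the work surface. World frame = base frame: x ahead of the robot, y to its left, z up, the work surface at z = 0. Lengths are in m, angles in rad, forces in N, time in s.
With the tool pointing down it reaches from about 0.4 to 0.85 m from the base axis. Payload 10.4 kg.
Tool frame: the origin (TCP) lies between the finger pads; the fingertips stand 11 mm ahead of it and the grasp point (between the pads) lies 8 mm behind it; z points along the fingers, y is the direction in which the jaws open and shut (so a half turn about z gives the same grasp; the last joint's range is limited). The gripper opens to 87 mm and grips with 3 to 60 N. Pads are 19 mm wide; open, the fingers measure 117 mm over their backs; the gripper's body (75 mm by 190 mm) begins 51 mm behind the grasp point.
Start: joints at [-1.19, 0.332, -0.065, 1.46, 0.022, 1.35, -0.088], TCP at [0.246, 0.575, 0.234] pointing down, gripper open.
Joint ranges: [-2.6, 2.6], [-0.5, 2.12], [-1.47, 1.34], [0.16, 2.42], [-1.27, 4.41], [0.06, 2.06], [-2.6, 2.6]. Speed limits (rad/s): [2.22, 2.22, 2.79, 2.79, 3.14, 3.14, 3.14].

### API

Orientations are given as a unit quaternion [x, y, z, w].
In Python, from bench import r, eyes gives the robot as it stands.
- The arm moves only by the shell command python3 -m inch 'ROWS' [FORCE]. ROWS is a JSON object of lists of equal length, an entry for each row: "translation": the shift along the world's x, y, z scaled (see below), a list of three; "rot": the turn, a rotation vector about the world's x, y, z scaled (see below), a list of three; "jaw": the finger opening in mm, from 0 to 87. In form: {"translation": [[tx, ty, tz], ...], "rot": [[ax, ay, az], ...], "jaw": [jaw, ...]}. A call has 1 to 20 rows; each row is the pose to reach, as a shift and turn from the pose measured when the call began; what a row does not reach only later rows make up. The controller multiplies each number of a shift by 100 mm and each number of a turn by 60 degrees. A row lasts 1/10 s, in which the tool goes at most 50 mm and 8.59 degrees, less where a joint would pass 70% of its speed; a pose out of reach is approached as far as the arm can. A call with a number of a shift or a turn outside -1 to 1 is refused whole. A call with a gripper value outside its range is refused whole. The fingers move at their own pace and stop on an object; FORCE is the grip in N (left out, the last holds). Time passes only in rows, so rows that repeat a pose let the fingers close. It gives the time, the measured TCP pose, the force and the opening at its end, in the units of the state.
- r.read_state(): the state, without advancing time (a new reading comes with each control period).
- eyes.camera(name): name is "scene" or "top"; returns the picture (384x512x3 uint8, blue, green, red); there is no depth.
- eyes.calibration(name): a dict with "fx", "fy", "cx", "cy" (pixels), "R" (3x3) and "t" (3): a world point X has camera coordinates R X + t. Camera axes: x right, y down, z forward; pixel columns grow to the right and rows downward; lengths in m; the calibration is good to about 2 mm. A picture is of the moment at which its call begins. calibration takes no time and is no camera call.
- r.close_job(): hands the job in, once; it reports no verdict.
The state is a dict: "time": time; "joint_positions": joint angles; "joint_vel": joint speeds; "joint_torque": joint torques, N m; "ee_pos": TCP position; "eef_rot": TCP orientation; "ft_force": force on the tool from outside, world axes, zero at the start; "torque": the same for the moment, N m; "width": finger opening in m.
Only numpy, scipy, OpenCV 4.12 (cv2) and the standard library are available. Lean on these libraries where they do the work, as an engineer would, in place of code of your own. Each camera call takes 0.05 s, during which the arm holds its last target. There are 200 camera calls.

## Working session

There is one attempt and no reset: what is moved stays moved. The work goes in short steps, Python scripts to look and compute and a shell command to move; the robot and the scene stay as the last step left them, time stands still between calls to the robot, and variables do not carry over. Pictures are saved under pics/ and viewed, about 8 in all and at most 12, crops included, and the job is handed in when it is done.

```bash
ls; mkdir -p pics; python3 - <<'E'
from bench import r,eyes
import cv2
for n in("scene","top"):
    im=eyes.camera(n); cv2.imwrite(f"pics/{n}0.png",cv2.resize(im,(800,600),interpolation=cv2.INTER_CUBIC)); cv2.imwrite(f"{n}_raw0.png",im)
    print(n,eyes.calibration(n))
s=r.read_state();print(s)
E
```

```text
pics
scene {'fx': 457.16488677839163, 'fy': 457.16488677839163, 'cx': 259.74023282498223, 'cy': 188.76416345940956, 'R': array([[ 0.40703566,  0.91341147,  0.00120636],
       [ 0.74126688, -0.32955208, -0.58473826],
       [-0.53370908,  0.23890356, -0.81122112]]), 't': array([-0.21714376, -0.33818432,  1.47154877])}
top {'fx': 384.2328154125982, 'fy': 384.2328154125982, 'cx': 255.12897639574615, 'cy': 194.78435671715053, 'R': array([[-0.00477095, -0.99993897, -0.00996427],
       [-0.99883458,  0.00524379, -0.04797907],
       [ 0.04802839,  0.00972375, -0.99879864]]), 't': array([0.01508243, 0.5006403 , 1.30047964])}
{'time': 0.1, 'joint_positions': array([-1.18961463,  0.33280165, -0.06469845,  1.46083098,  0.02160052,
        1.34990518, -0.0885165 ]), 'joint_vel': array([ 1.15073401e-03, -2.52567553e-03,  9.00452321e-05, -7.73941692e-04,
        2.34012624e-03, -7.53515940e-04,  1.89824724e-04]), 'joint_torque': array([ 1.09377408e-03, -6.24545503e+01,  2.44274869e-02, -3.90715992e+01,
       -6.13172539e-02,  3.66449158e-02,  9.45983038e-05]), 'ee_pos': array([0.24543792, 0.57443992, 0.23285046]), 'eef_rot': array([ 2.00521700e-01,  9.79689062e-01, -6.17260714e-04, -9.72731163e-05]), 'ft_force': array([ 0.27431509,  0.08778684, -0.50616815]), 'torque': array([-0.00310881,  0.00131305, -0.01132552]), 'width': 0.08669085713536892}
```

View pics/top0.png

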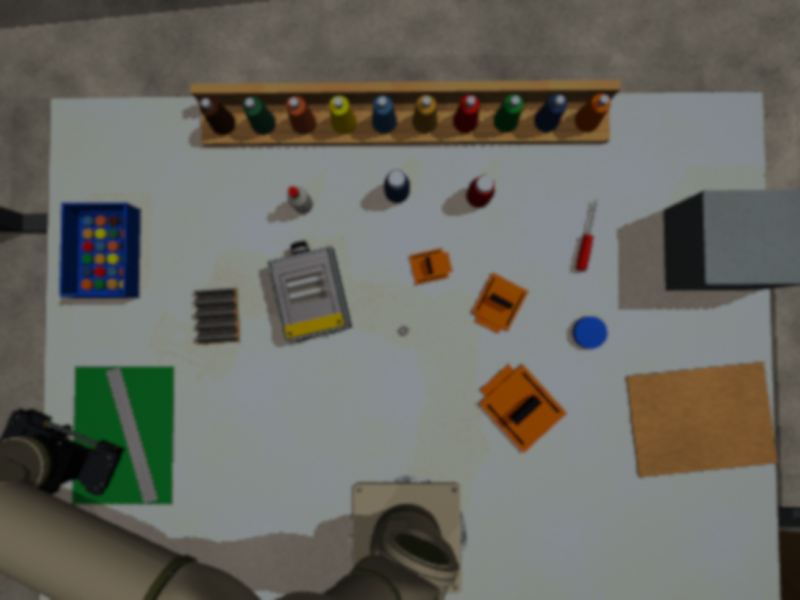

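View pics/scene0.png

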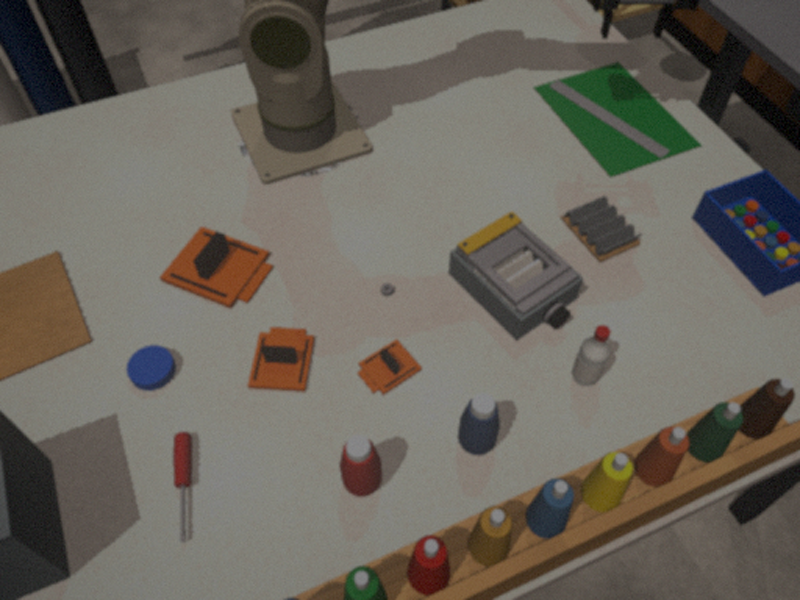

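The top view shows three orange lids, at (430,266), (498,302) and (521,407). The middle one looks about 100x90. The box is at (310,293) with its yellow ledge towards the robot. Next I'll take enlarged crops to read the corners.

```bash
python3 - <<'E'
import cv2,numpy as np
t=cv2.imread("top_raw0.png");s=cv2.imread("scene_raw0.png")
def c(im,x,y,w,h,k):
    o=cv2.resize(im[y:y+h,x:x+w],None,fx=k,fy=k,interpolation=cv2.INTER_CUBIC)
    o=cv2.convertScaleAbs(o,alpha=1.4)
    for i in range(0,w,10): cv2.putText(o,str(x+i),(i*k,8),0,.28,(255,255,0),1); cv2.line(o,(i*k,10),(i*k,14),(255,255,0),1)
    for j in range(10,h,10): cv2.putText(o,str(y+j),(0,j*k+3),0,.28,(255,255,0),1); cv2.line(o,(18,j*k),(22,j*k),(255,255,0),1)
    return o
a=np.hstack([c(t,165,150,66,74,6),c(t,295,166,66,74,6)])
b=np.hstack([c(s,280,130,105,90,5),c(s,150,200,55,90,5)])
cv2.imwrite("pics/c1.png",a);cv2.imwrite("pics/c2.png",b);print(a.shape,b.shape)
E
```

```text
(444, 792, 3) (450, 800, 3)
```

View pics/c1.png

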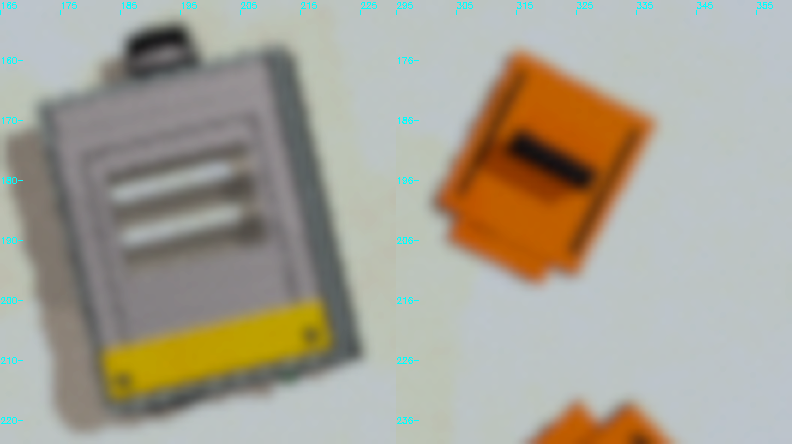

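View pics/c2.png

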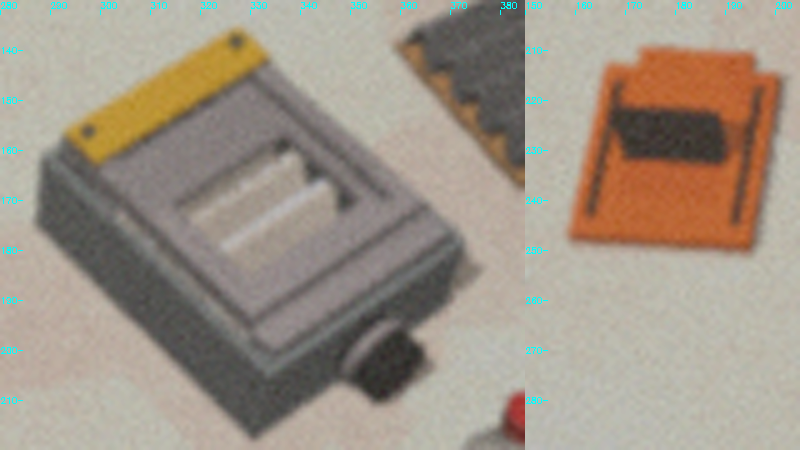

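```bash
cat > h.py <<'E'
import numpy as np
from bench import r,eyes
from scipy.optimize import least_squares
from scipy.spatial.transform import Rotation as Ro
C={n:eyes.calibration(n) for n in("scene","top")}
def proj(n,X):
    c=C[n];p=np.asarray(X)@c["R"].T+c["t"];return np.c_[c["fx"]*p[:,0]/p[:,2]+c["cx"],c["fy"]*p[:,1]/p[:,2]+c["cy"]]
def pose(p,X):
    X=np.asarray(X,float)/1000;c,s=np.cos(p[2]),np.sin(p[2]);return np.c_[p[0]+c*X[:,0]-s*X[:,1],p[1]+s*X[:,0]+c*X[:,1],X[:,2]]
E
python3 - <<'E'
from h import *
L=[(-50,45,8),(-50,-45,8),(50,-45,8),(50,45,8)]
T=[(-64,30,4),(-64,-30,4)]
lt=[(302,199.3),(324.8,211.8),(338,186.7),(315.3,174.3),(304,206),(319,213)]
ls=[(201.4,215),(166.6,213),(159.4,247.6),(196,250),(196,211),(173,209.4)]
f=lambda p:np.r_[(proj("top",pose(p,L+T))-lt).ravel(),(proj("scene",pose(p,L+T))-ls).ravel()]
o=least_squares(f,[.6,-.2,-.5],loss="soft_l1");print("lid",o.x);print(f(o.x).reshape(-1,2).round(1).tolist())
Ct=[(-99,-70,60),(79,-70,60),(79,70,60)];ct=[(224.2,209.2),(212.5,157.5),(171.7,167.5)]
Cs=[(79,-70,60),(79,70,60),(-99,-70,60),(79,-70,0)];cs=[(333,204.4),(373,178),(288.4,161),(331,217.6)]
lt=[(182.3,208.3),(219.2,200),(220.3,207.5),(183,216.7)];ls=[(334,143),(300,162.6),(293,156.4),(327.4,136)]
def g(p):
    s,w=p[3]*1000,p[4]*1000
    G=[(-57+s,w,80),(-57+s,-w,80),(-84+s,-w,80),(-84+s,w,80)]
    return np.r_[(proj("top",pose(p,Ct))-ct).ravel(),(proj("scene",pose(p,Cs))-cs).ravel(),(proj("top",pose(p,G))-lt).ravel(),(proj("scene",pose(p,G))-ls).ravel()]
o=least_squares(g,[.6,.2,.2,0,.06],loss="soft_l1");p=o.x;print("box",p);print(g(p).reshape(-1,2).round(1).tolist())
s=p[3]*1000
for x in(50,62):print(x,proj("scene",pose(p,[(x+s,-49,74),(x+s,49,74)])).round(1).tolist(),proj("top",pose(p,[(x+s,-49,74),(x+s,49,74)])).round(1).tolist())
E
```

```text
lid [ 0.51026365 -0.20778883 -0.47999744]
[[-0.8, -0.6], [-0.1, -1.1], [-0.1, -2.0], [-0.9, -1.5], [-0.9, -1.6], [-0.3, -0.6], [-0.7, -0.6], [-0.8, -0.4], [-1.0, -0.6], [-0.9, -1.0], [-0.2, -0.6], [-0.2, -0.2]]
box [ 0.53293274  0.20562263  0.23176978 -0.0055968   0.06059186]
[[-0.2, -0.4], [-0.9, -1.0], [-1.2, -1.0], [-0.2, 0.4], [-0.0, -0.6], [-1.4, -0.8], [-1.3, 0.2], [-0.7, -1.0], [-1.2, -1.5], [-0.4, -0.9], [0.5, -1.3], [-0.2, -2.1], [-0.9, -0.3], [-0.6, -0.6], [-0.4, -1.0]]
50 [[330.3, 188.2], [358.6, 169.4]] [[207.2, 167.6], [178.1, 174.7]]
62 [[333.6, 191.3], [361.9, 172.4]] [[206.4, 164.1], [177.3, 171.1]]
```

The lid is at about (0.510, -0.208) with yaw -27.5°. The box is at about (0.533, 0.206) with yaw 13.3°, and its frame is shifted roughly -6 mm. The residuals are about 1 px and the sizes agree, so I'm setting out, arcing outwards.

```bash

python3 -m inch '{"translation":[[0.88,-1,0],[0.88,-1,0],[0.88,-1,0],[0.88,-1,0]],"rot":[[0,0,-0.53],[0,0,-0.53],[0,0,-0.53],[0,0,-0.53]],"jaw":[45,45,45,45]}' 40
python3 -m inch '{"translation":[[0.88,-1,0],[0.88,-1,0],[0.88,-1,0],[0.88,-1,0]],"rot":[[0,0,-0.53],[0,0,-0.53],[0,0,-0.53],[0,0,-0.53]],"jaw":[45,45,45,45]}'
python3 -m inch '{"translation":[[0.88,-1,0],[0.88,-1,0],[0.88,-1,0],[0.88,-1,0]],"rot":[[0,0,-0.53],[0,0,-0.53],[0,0,-0.53],[0,0,-0.53]],"jaw":[45,45,45,45]}'
```

```text
time: 0.5
ee_pos: [0.3383, 0.4698, 0.2329]
eef_rot: [0.468, 0.884, -0.001, 0.001]
ft_force: [0.6, 0.9, 0.5]
width: 0.0623
time: 0.9
ee_pos: [0.4309, 0.3639, 0.2328]
eef_rot: [0.697, 0.717, -0.001, 0.002]
ft_force: [0.1, 1.0, -0.6]
width: 0.0456
time: 1.3
ee_pos: [0.5226, 0.2572, 0.2328]
eef_rot: [0.871, 0.492, -0.002, 0.003]
ft_force: [0.1, 0.5, -0.2]
width: 0.0454
```

```bash

for i in 1 2 3 4; do python3 -m inch '{"translation":[[0,-0.95,0],[0,-0.95,0],[0,-0.95,0]],"rot":[[0,0,0],[0,0,0],[0,0,0]],"jaw":[45,45,45]}' | sed -n 2p; done
python3 -m inch '{"translation":[[0,-0.6,-0.6],[0,-0.6,-0.6],[0,-0.6,-0.6],[0,-0.6,-0.6]],"rot":[[0,0,0],[0,0,0],[0,0,0],[0,0,0]],"jaw":[45,45,45,45]}'
python3 - <<'E'
from h import *
s=r.read_state();R=Ro.from_quat(s["eef_rot"]).as_matrix();print(s["ee_pos"],np.degrees(np.arctan2(R[1,1],R[0,1])),R[:,2])
E
```

```text
ee_pos: [0.5235, 0.1545, 0.233]
ee_pos: [0.5235, 0.0522, 0.2333]
ee_pos: [0.5228, -0.0499, 0.2336]
ee_pos: [0.5215, -0.152, 0.2339]
time: 2.9
ee_pos: [0.521, -0.212, 0.1733]
eef_rot: [0.88, 0.474, -0.004, 0.007]
ft_force: [0.2, 0.5, 0.3]
width: 0.0448
[ 0.52103988 -0.21204171  0.17328949] -33.35206528000142 [-0.00103815 -0.01535434 -0.99988158]
```

```bash

python3 -m inch '{"translation":[[-0.105,0.04,-0.5],[-0.105,0.04,-0.93],[-0.105,0.04,-0.93],[-0.105,0.04,-0.93],[-0.105,0.04,-0.93]],"rot":[[0.015,0,0.098],[0.015,0,0.098],[0.015,0,0.098],[0.015,0,0.098],[0.015,0,0.098]],"jaw":[45,45,45,45,45]}'
python3 - <<'E'
from h import *
import cv2
s=r.read_state();R=Ro.from_quat(s["eef_rot"]).as_matrix();print(s["ee_pos"],np.degrees(np.arctan2(R[1,1],R[0,1])),R[:,2])
o=[]
for n,x,y in(("scene",130,165),("top",285,155)):
    im=eyes.camera(n)[y:y+100,x:x+90];o.append(cv2.resize(im,None,fx=4.4,fy=4.4,interpolation=cv2.INTER_CUBIC))
cv2.imwrite("pics/g1.png",cv2.convertScaleAbs(np.hstack(o),alpha=1.4))
E
```

```text
time: 3.4
ee_pos: [0.5125, -0.2081, 0.083]
eef_rot: [0.855, 0.519, 0.001, 0.001]
ft_force: [-0.6, 0.1, 0.1]
width: 0.0451
[ 0.51252368 -0.20811738  0.08304276] -27.448347997769424 [ 3.49853988e-03 -4.17185578e-04 -9.99993793e-01]
```

View pics/g1.png

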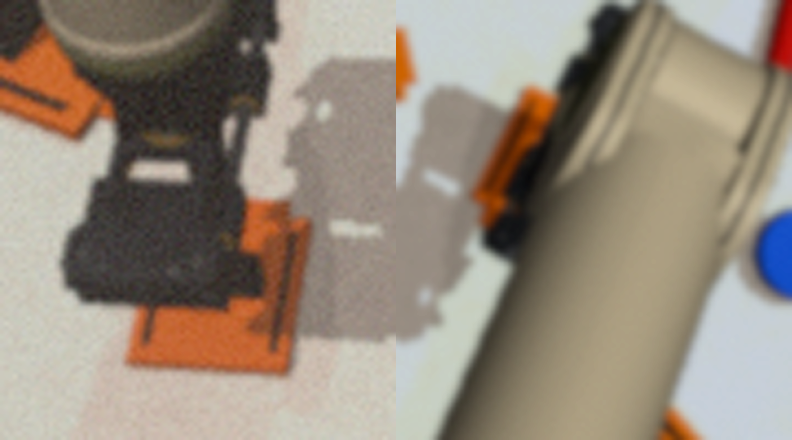

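The gripper sits over the middle of the lid: the plate's rim shows evenly around it and the fin is hidden underneath. I'll descend and close.

```bash

python3 -m inch '{"translation":[[-0.02,0,-0.3],[-0.02,0,-0.5],[-0.02,0,-0.58],[-0.02,0,-0.6],[-0.02,0,-0.6],[-0.02,0,-0.6]],"rot":[[0,0,0],[0,0,0],[0,0,0],[0,0,0],[0,0,0],[0,0,0]],"jaw":[45,45,45,45,45,45]}'
python3 -m inch '{"translation":[[0,0,0],[0,0,0],[0,0,0],[0,0,0],[0,0,0],[0,0,0]],"rot":[[0,0,0],[0,0,0],[0,0,0],[0,0,0],[0,0,0],[0,0,0]],"jaw":[30,15,5,5,5,5]}' 40
```

```text
time: 4.1
ee_pos: [0.511, -0.2085, 0.0238]
eef_rot: [0.855, 0.519, 0.002, 0.002]
ft_force: [-0.2, -0.3, 0.2]
width: 0.0451
time: 4.7
ee_pos: [0.5109, -0.2084, 0.0238]
eef_rot: [0.855, 0.519, 0.002, 0.001]
ft_force: [-0.7, 1.0, 1.3]
width: 0.0117
```

```bash

python3 -m inch '{"translation":[[0,0,0.1],[0,0,0.3],[0,0,0.6],[0,0,0.9],[0,0,0.9]],"rot":[[0,0,0],[0,0,0],[0,0,0],[0,0,0],[0,0,0]],"jaw":[5,5,5,5,5]}'
python3 -m inch '{"translation":[[0,0.2,0.4],[0,0.5,0.8],[0,0.8,0.8],[0,0.8,0.8]],"rot":[[0,0,0.08],[0,0,0.16],[0,0,0.23],[0,0,0.23]],"jaw":[5,5,5,5]}'
python3 -m inch '{"translation":[[0,0.4,0],[0,0.8,0],[0,1,0],[0,1,0]],"rot":[[0,0,0.08],[0,0,0.16],[0,0,0.23],[0,0,0.23]],"jaw":[5,5,5,5]}'
python3 -m inch '{"translation":[[0,0.4,0],[0,0.8,0],[0,1,0],[0,1,0]],"rot":[[0,0,0.08],[0,0,0.16],[0,0,0.23],[0,0,0.23]],"jaw":[5,5,5,5]}'
python3 -m inch '{"translation":[[0.1,0.4,0],[0.2,0.8,0],[0.3,1,0],[0.3,1,0],[0.3,1,0],[0.3,1,0],[0.3,1,0]],"rot":[[0,0,0],[0,0,0],[0,0,0],[0,0,0],[0,0,0],[0,0,0],[0,0,0]],"jaw":[5,5,5,5,5,5,5]}'
cat >> h.py <<'E'
BOX=np.array([0.53293,0.20562,0.23177])
def st(v=1):
    s=r.read_state();R=Ro.from_quat(s["eef_rot"]).as_matrix();a=BOX[2]
    B=np.array([[np.cos(a),-np.sin(a),0],[np.sin(a),np.cos(a),0],[0,0,1]])
    M=B.T@R  # tool axes in box frame; lid axes: x=tool y, z=-tool z, y=tool x
    T=B.T@(s["ee_pos"]-np.r_[BOX[:2],0])
    o=T+0.0238*M[:,2]; tip=o-0.064*M[:,1]; far=o+.05*M[:,1]
    print("t",round(s["time"],2),"TCPbox",(T*1e3).round(1),"lid",(o*1e3).round(1),"tip",(tip*1e3).round(1),"far",(far*1e3).round(1),"yaw",round(np.degrees(np.arctan2(M[1,1],M[0,1])),2),"tilt",round(np.degrees(np.arcsin(M[2,1])),2),"roll",round(np.degrees(np.arcsin(M[2,0])),2),"Fbox",(B.T@s["ft_force"]).round(2),"Tq",(B.T@s["torque"]).round(3),"w",round(s["width"]*1e3,1))
    return B,T,M,o,tip
E
python3 -c "from h import *;st()"
```

```text
time: 5.2
ee_pos: [0.513, -0.2095, 0.1182]
eef_rot: [0.855, 0.519, 0.004, 0.004]
ft_force: [0.3, -0.2, -0.9]
width: 0.0115
time: 5.6
ee_pos: [0.5139, -0.125, 0.1989]
eef_rot: [0.784, 0.621, 0.006, 0.003]
ft_force: [0.4, -0.6, -1.8]
width: 0.0117
time: 6.0
ee_pos: [0.5134, -0.0219, 0.1981]
eef_rot: [0.701, 0.713, 0.006, 0.001]
ft_force: [0.7, -1.2, -1.5]
width: 0.0116
time: 6.4
ee_pos: [0.5131, 0.0803, 0.1974]
eef_rot: [0.609, 0.793, 0.006, -0.0]
ft_force: [0.7, 0.0, -1.8]
width: 0.0117
time: 7.1
ee_pos: [0.5432, 0.1786, 0.1975]
eef_rot: [0.61, 0.792, 0.006, 0.0]
ft_force: [0.4, 0.3, -0.6]
width: 0.0117
t 7.1 TCPbox [  3.8 -28.7 197.5] lid [  4.  -28.5 173.7] tip [-60.  -30.3 173.1] far [ 54.  -27.2 174.2] yaw 1.55 tilt 0.54 roll 0.41 Fbox [ 0.41  0.17 -0.56] Tq [-0.045 -0.002 -0.016] w 11.7
```

```bash
cat >> h.py <<'E'
def avg(n=8):
    F=[]
    for _ in range(n): eyes.camera("top"); F.append(r.read_state()["ft_force"])
    a=BOX[2];f=np.mean(F,0);print("Favg box",(np.array([f[0]*np.cos(a)+f[1]*np.sin(a),-f[0]*np.sin(a)+f[1]*np.cos(a),f[2]])).round(2),"sd",np.std(F,0).round(2))
def go(tip,tilt,y0=0.0):
    "move numbers that bring lid tip (box mm) at tilt deg, yaw 0"
    B,T,M,o,tp=st();t=np.radians(tilt)
    x=np.array([np.cos(t),0,np.sin(t)]);y=np.array([0,1,0]);z=np.cross(x,y)
    N=np.c_[y,x,-z]
    Tn=np.array(tip)/1e3+.064*x-.0238*N[:,2]
    rv=Ro.from_matrix(B@N@M.T@B.T).as_rotvec()
    print("trans",(B@(Tn-T)/.1).round(3).tolist(),"rot",(rv/np.radians(60)).round(3).tolist())
E
python3 -c "
from h import *
avg();go((-40,0,105),12)"
```

```text
Favg box [-0.08 -0.17 -0.97] sd [0.59 0.48 0.56]
t 7.5 TCPbox [  4.  -27.  197.5] lid [  4.3 -26.8 173.7] tip [-59.7 -28.7 173.1] far [ 54.2 -25.3 174.2] yaw 1.71 tilt 0.54 roll 0.43 Fbox [-0.44 -0.9  -1.3 ] Tq [-0.117  0.039  0.031] w 11.6
trans [0.071, 0.294, -0.559] rot [0.04, -0.187, -0.029]
```

```bash

python3 -m inch '{"translation":[[0.02,0.1,-0.1],[0.04,0.2,-0.3],[0.07,0.294,-0.56],[0.07,0.294,-0.56],[0.07,0.294,-0.56],[0.07,0.294,-0.56],[0.07,0.294,-0.56]],"rot":[[0.02,-0.09,-0.015],[0.04,-0.187,-0.029],[0.04,-0.187,-0.029],[0.04,-0.187,-0.029],[0.04,-0.187,-0.029],[0.04,-0.187,-0.029],[0.04,-0.187,-0.029]],"jaw":[5,5,5,5,5,5,5]}'
python3 - <<'E'
from h import *
import cv2
avg(6)
o=[]
for n,x,y in(("scene",275,100),("top",155,140)):
    im=eyes.camera(n)[y:y+120,x:x+105];o.append(cv2.resize(im,None,fx=3.8,fy=3.8,interpolation=cv2.INTER_CUBIC))
cv2.imwrite("pics/b1.png",cv2.convertScaleAbs(np.hstack(o),alpha=1.4))
go((-45,0,70),12)
E
```

```text
time: 8.2
ee_pos: [0.5511, 0.2094, 0.1429]
eef_rot: [0.617, 0.78, 0.083, 0.065]
ft_force: [0.6, -0.5, -0.7]
width: 0.0118
Favg box [ 0.07 -0.24 -1.58] sd [0.47 0.33 0.52]
t 8.6 TCPbox [ 17.6  -0.  141.5] lid [ 22.6  -0.  118.3] tip [-40.   -0.  104.9] far [ 71.5  -0.  128.7] yaw 0.0 tilt 12.01 roll 0.01 Fbox [ 0.59  0.82 -0.61] Tq [-0.061  0.347 -0.063] w 11.5
trans [-0.048, -0.011, -0.349] rot [-0.0, 0.0, -0.0]
```

View pics/b1.png

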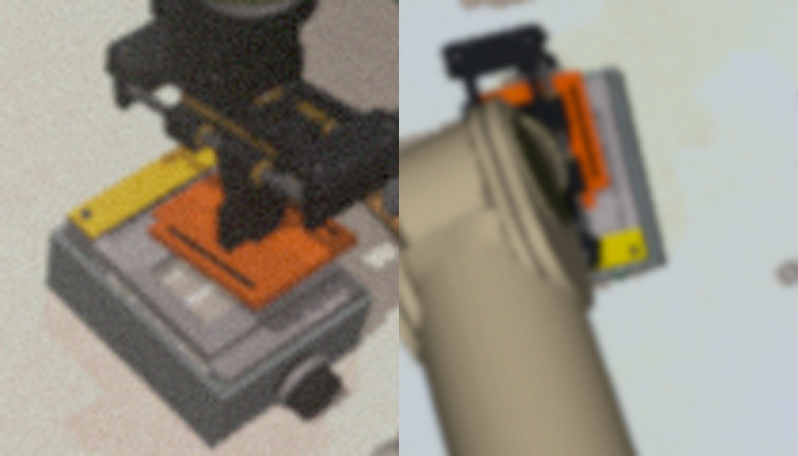

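The tilted lid hangs over the frame, parallel to the box sides, with its tongue facing the yellow ledge. I'll lower it to feel the floor.

```bash

python3 -m inch '{"translation":[[-0.02,0,-0.1],[-0.048,-0.01,-0.2],[-0.048,-0.01,-0.28],[-0.048,-0.01,-0.33],[-0.048,-0.01,-0.33],[-0.048,-0.01,-0.33]],"rot":[[0,0,0],[0,0,0],[0,0,0],[0,0,0],[0,0,0],[0,0,0]],"jaw":[5,5,5,5,5,5]}' >/dev/null
python3 -c "from h import *;avg(5);st()"
python3 -m inch '{"translation":[[0,0,-0.02],[0,0,-0.03],[0,0,-0.03]],"rot":[[0,0,0],[0,0,0],[0,0,0]],"jaw":[5,5,5]}' >/dev/null
python3 -c "from h import *;avg(5);st()"
```

```text
Favg box [ 0.38  0.18 -0.97] sd [0.41 0.37 0.59]
t 9.45 TCPbox [ 13.    0.2 108.9] lid [17.9  0.2 85.6] tip [-44.7   0.2  72.3] far [66.8  0.2 96. ] yaw 0.0 tilt 12.04 roll 0.02 Fbox [ 0.2  -0.   -0.84] Tq [-0.051  0.413  0.014] w 12.0
Favg box [ 0.01 -0.48 -1.64] sd [0.41 0.32 0.55]
t 10.0 TCPbox [ 13.    0.2 105.9] lid [17.9  0.2 82.7] tip [-44.7   0.2  69.3] far [66.8  0.2 93.1] yaw 0.01 tilt 12.04 roll 0.02 Fbox [ 0.72 -0.37 -1.13] Tq [-0.117  0.334  0.015] w 11.3
```

```bash

for i in 1 2 3; do python3 -m inch '{"translation":[[0,0,-0.015],[0,0,-0.015]],"rot":[[0,0,0],[0,0,0]],"jaw":[5,5]}' >/dev/null
python3 -c "from h import *;avg(4);st()" | grep -oE "Favg.*|tip \[[^]]*\]"; done
```

```text
Favg box [ 0.03  0.28 -1.52] sd [0.29 0.25 0.54]
tip [-44.7   0.2  67.8]
Favg box [ 0.09  0.12 -1.12] sd [0.58 0.43 0.35]
tip [-44.6   0.2  66.3]
Favg box [-1.1  -0.53  4.89] sd [0.3  0.32 0.93]
tip [-44.2   0.2  65.3]
```

```bash

python3 -m inch '{"translation":[[0,0,0.025],[-0.04,-0.01,0.025],[-0.08,-0.019,0.025],[-0.117,-0.028,0.025],[-0.117,-0.028,0.025]],"rot":[[0,0,0],[0,0,0],[0,0,0],[0,0,0],[0,0,0]],"jaw":[5,5,5,5,5]}' >/dev/null
python3 -c "from h import *;avg(5);st()"
for i in 1 2 3; do python3 -m inch '{"translation":[[-0.019,-0.0045,0],[-0.019,-0.0045,0]],"rot":[[0,0,0],[0,0,0]],"jaw":[5,5]}' >/dev/null
python3 -c "from h import *;avg(4);st()" | grep -oE "Favg.*|tip \[[^]]*\]"; done
```

```text
Favg box [ 0.24  0.66 -0.78] sd [0.37 0.39 0.52]
t 11.95 TCPbox [  1.4   0.2 104.5] lid [ 6.4  0.2 81.2] tip [-56.2   0.2  67.8] far [55.3  0.2 91.7] yaw -0.0 tilt 12.1 roll 0.04 Fbox [ 0.45  0.93 -1.58] Tq [-0.041  0.385  0.   ] w 11.8
Favg box [-0.29  0.12 -1.22] sd [0.3  0.29 0.71]
tip [-58.1   0.2  67.8]
Favg box [ 0.29  0.06 -0.98] sd [0.37 0.48 0.28]
tip [-60.    0.2  67.9]
Favg box [-0.35  0.08 -1.29] sd [0.28 0.63 0.1 ]
tip [-61.9   0.2  67.9]
```

```bash

for i in 1 2 3 4; do python3 -m inch '{"translation":[[-0.015,-0.0035,0],[-0.015,-0.0035,0]],"rot":[[0,0,0],[0,0,0]],"jaw":[5,5]}' >/dev/null
python3 -c "from h import *;avg(4);st()" | grep -oE "Favg.*|tip \[[^]]*\]"; done
```

```text
Favg box [-0.46 -0.   -1.26] sd [0.41 0.43 0.19]
tip [-63.4   0.2  67.9]
Favg box [ 0.36  0.49 -1.32] sd [0.38 0.49 0.34]
tip [-65.    0.2  67.9]
Favg box [-0.13  0.32 -1.08] sd [0.72 0.52 0.53]
tip [-66.5   0.2  67.9]
Favg box [ 1.88 -0.35 -2.07] sd [0.27 0.33 0.6 ]
tip [-67.8   0.3  68. ]
```

```bash

for i in 1 2 3; do python3 -m inch '{"translation":[[-0.015,-0.0035,0],[-0.015,-0.0035,0]],"rot":[[0,0,0],[0,0,0]],"jaw":[5,5]}' >/dev/null
python3 -c "from h import *;avg(5);st()" | grep -oE "Favg.*|tip \[[^]]*\]"; done;python3 -c "from h import *;st()"
```

```text
Favg box [ 2.76 -0.35 -2.25] sd [0.76 0.46 0.28]
tip [-69.2   0.3  68.1]
Favg box [ 4.08 -0.17 -2.15] sd [0.29 0.63 0.52]
tip [-70.6   0.3  68.1]
Favg box [ 5.53 -0.14 -3.09] sd [0.43 0.49 0.52]
tip [-72.    0.3  68.2]
t 16.1 TCPbox [-14.5   0.3 105. ] lid [-9.4  0.3 81.7] tip [-72.    0.3  68.2] far [39.4  0.3 92.3] yaw -0.01 tilt 12.19 roll 0.05 Fbox [ 5.64 -0.38 -3.71] Tq [-0.057 -0.925 -0.022] w 11.6
```

```bash
python3 -c "from h import *;go((-72.2,0.2,67.2),6)"
```

```text
t 16.1 TCPbox [-14.5   0.3 105. ] lid [-9.4  0.3 81.7] tip [-72.    0.3  68.2] far [39.4  0.3 92.3] yaw -0.01 tilt 12.19 roll 0.05 Fbox [ 5.64 -0.38 -3.71] Tq [-0.057 -0.925 -0.022] w 11.6
trans [0.034, 0.007, -0.074] rot [-0.025, 0.1, -0.0]
```

```bash
python3 -m inch '{"translation":[[0.007,0.0014,-0.015],[0.014,0.0028,-0.03],[0.02,0.004,-0.044],[0.027,0.0055,-0.059],[0.034,0.007,-0.074],[0.034,0.007,-0.074]],"rot":[[-0.005,0.02,0],[-0.01,0.04,0],[-0.015,0.06,0],[-0.02,0.08,0],[-0.025,0.1,0],[-0.025,0.1,0]],"jaw":[5,5,5,5,5,5]}' >/dev/null
python3 -c "from h import *;avg(5);go((-72.2,0.2,66.8),3)"
```

```text
Favg box [ 4.57 -0.07  0.65] sd [0.62 0.18 0.62]
t 16.95 TCPbox [-11.    0.2  97.6] lid [-8.5  0.2 73.9] tip [-72.2   0.2  67.2] far [41.2  0.2 79.1] yaw 0.01 tilt 6.0 roll -0.02 Fbox [ 4.63 -0.16  0.31] Tq [-0.007 -0.922 -0.013] w 11.5
trans [0.014, 0.003, -0.037] rot [-0.011, 0.049, -0.0]
```

```bash
python3 -m inch '{"translation":[[-0.007,-0.0016,0.002],[-0.014,-0.0032,0.003],[-0.014,-0.0032,0.003]],"rot":[[0,0,0],[0,0,0],[0,0,0]],"jaw":[5,5,5]}' >/dev/null
python3 -c "from h import *;avg(6);go((-73.5,0.2,67.2),3)"
```

```text
Favg box [ 6.13  0.24 -1.69] sd [0.37 0.47 0.47]
t 17.55 TCPbox [-12.5   0.2  97.8] lid [-10.    0.2  74.1] tip [-73.6   0.2  67.4] far [39.7  0.2 79.4] yaw 0.02 tilt 6.01 roll -0.02 Fbox [ 6.04  1.31 -2.09] Tq [-0.058 -1.239 -0.002] w 11.5
trans [0.016, 0.003, -0.035] rot [-0.011, 0.049, -0.0]
```

```bash
python3 -m inch '{"translation":[[0.005,0.001,-0.012],[0.01,0.002,-0.024],[0.016,0.003,-0.035],[0.016,0.003,-0.035]],"rot":[[-0.004,0.016,0],[-0.008,0.033,0],[-0.011,0.049,0],[-0.011,0.049,0]],"jaw":[5,5,5,5]}' >/dev/null
python3 -c "from h import *;avg(6);go((-73.6,0.2,66.8),1)"
```

```text
Favg box [5.65 0.1  0.08] sd [0.59 0.32 0.51]
t 18.25 TCPbox [-10.7   0.2  94.4] lid [-9.5  0.2 70.6] tip [-73.4   0.2  67.3] far [40.5  0.2 73.2] yaw 0.01 tilt 3.01 roll 0.02 Fbox [6.19 0.3  0.69] Tq [-0.017 -1.203 -0.027] w 11.8
trans [0.007, 0.002, -0.027] rot [-0.008, 0.033, -0.0]
```

```bash
python3 -m inch '{"translation":[[0.002,0,-0.009],[0.004,0.001,-0.018],[0.006,0.001,-0.024],[0.006,0.001,-0.024]],"rot":[[-0.003,0.011,0],[-0.005,0.022,0],[-0.008,0.033,0],[-0.008,0.033,0]],"jaw":[5,5,5,5]}' >/dev/null
python3 -c "from h import *;avg(6);go((-73.6,0.2,66.5),0)"
```

```text
Favg box [5.73 0.01 0.44] sd [0.63 0.71 0.52]
t 18.95 TCPbox [-10.    0.2  92.1] lid [-9.6  0.2 68.3] tip [-73.6   0.2  67.2] far [40.4  0.2 69.2] yaw 0.02 tilt 0.99 roll 0.02 Fbox [6.4  0.98 0.49] Tq [-0.028 -1.209  0.037] w 11.9
trans [0.004, 0.001, -0.018] rot [-0.004, 0.016, -0.0]
```

```bash
python3 -m inch '{"translation":[[0.002,0,-0.009],[0.003,0,-0.018],[0.003,0,-0.018]],"rot":[[-0.002,0.008,0],[-0.004,0.016,0],[-0.004,0.016,0]],"jaw":[5,5,5]}' >/dev/null
python3 -c "from h import *;avg(6);go((-73.6,0.2,66),0)"
```

```text
Favg box [ 5.82 -0.11  0.79] sd [0.26 0.34 0.55]
t 19.55 TCPbox [-9.5  0.2 90.5] lid [-9.5  0.2 66.7] tip [-73.5   0.2  66.7] far [40.5  0.2 66.8] yaw 0.02 tilt 0.02 roll 0.02 Fbox [5.66 0.28 0.89] Tq [-0.031 -1.211 -0.067] w 11.5
trans [-0.001, -0.0, -0.007] rot [-0.0, 0.0, -0.0]
```

```bash
python3 -m inch '{"translation":[[0,0,-0.004],[0,0,-0.008],[0,0,-0.008]],"rot":[[0,0,0],[0,0,0],[0,0,0]],"jaw":[5,5,5]}' >/dev/null
python3 -c "from h import *;avg(5);st()"
python3 -m inch '{"translation":[[0.006,0.0015,0],[0.012,0.003,0],[0.018,0.004,0],[0.018,0.004,0]],"rot":[[0,0,0],[0,0,0],[0,0,0],[0,0,0]],"jaw":[5,5,5,5]}' >/dev/null
python3 -c "from h import *;avg(5);st()"
```

```text
Favg box [5.45 0.   1.17] sd [0.52 0.37 0.56]
t 20.1 TCPbox [-9.3  0.2 89.9] lid [-9.3  0.2 66.1] tip [-73.3   0.2  66.1] far [40.7  0.2 66.1] yaw 0.02 tilt 0.03 roll 0.03 Fbox [ 5.72 -0.74  0.29] Tq [-0.036 -1.2   -0.008] w 12.1
Favg box [4.23 0.38 0.72] sd [0.51 0.34 0.38]
t 20.75 TCPbox [-7.5  0.3 89.9] lid [-7.5  0.3 66.1] tip [-71.5   0.2  66.1] far [42.5  0.3 66.1] yaw 0.02 tilt 0.03 roll 0.03 Fbox [ 4.12 -0.14  0.19] Tq [-0.01  -0.832 -0.062] w 11.5
```

```bash
python3 -m inch '{"translation":[[0,0,-0.005],[0,0,-0.008],[0,0,-0.008]],"rot":[[0,0,0],[0,0,0],[0,0,0]],"jaw":[5,5,5]}' >/dev/null
python3 -c "from h import *;avg(5);st()"
```

```text
Favg box [ 0.73 -0.86  7.9 ] sd [0.45 0.29 0.37]
t 21.3 TCPbox [-7.5  0.2 89.7] lid [-7.5  0.3 65.9] tip [-71.5   0.2  65.9] far [42.5  0.3 66. ] yaw 0.01 tilt 0.03 roll 0.05 Fbox [ 0.38 -0.63  8.12] Tq [-0.224 -0.212 -0.011] w 11.4
```

```bash
python3 -m inch '{"translation":[[0.003,0,0.004],[0.003,0,0.004],[0.003,0,0.004],[0.003,0,0.004]],"rot":[[0,0,0],[0,0,0],[0,0,0],[0,0,0]],"jaw":[5,5,5,5]}' 5 >/dev/null
python3 -c "from h import *;avg(4);st()"
python3 -m inch '{"translation":[[0,0,0],[0,0,0],[0,0,0],[0,0,0],[0,0,0]],"rot":[[0,0,0],[0,0,0],[0,0,0],[0,0,0],[0,0,0]],"jaw":[14,18,25,40,40]}' 5
python3 -m inch '{"translation":[[0,0,0.2],[0,0,0.5],[0,0,0.9],[0,0,0.9],[0,0,0.9]],"rot":[[0,0,0],[0,0,0],[0,0,0],[0,0,0],[0,0,0]],"jaw":[45,45,45,45,45]}'
for i in 1 2 3; do python3 -m inch '{"translation":[[0,-0.4,0.4],[0,-0.8,0.8],[0,-1,0.8],[0,-1,0.8]],"rot":[[0,0,0],[0,0,0],[0,0,0],[0,0,0]],"jaw":[45,45,45,45]}' | sed -n 2p; done
python3 - <<'E'
from h import *
import cv2
o=[]
for n,x,y in(("scene",275,120),("top",155,145)):
    im=eyes.camera(n);cv2.imwrite(f"{n}_raw1.png",im);im=im[y:y+100,x:x+100];o.append(cv2.resize(im,None,fx=4,fy=4,interpolation=cv2.INTER_CUBIC))
cv2.imwrite("pics/f1.png",cv2.convertScaleAbs(np.hstack(o),alpha=1.4))
E
```

```text
Favg box [ 2.95  0.26 -1.32] sd [0.64 0.15 0.67]
t 21.9 TCPbox [-7.4  0.2 89.9] lid [-7.4  0.2 66.1] tip [-71.4   0.2  66.1] far [42.6  0.2 66.2] yaw 0.02 tilt 0.01 roll 0.04 Fbox [ 2.38  0.24 -0.76] Tq [ 0.036 -0.745 -0.021] w 12.3
time: 22.4
ee_pos: [0.5255, 0.204, 0.0899]
eef_rot: [0.62, 0.784, 0.0, -0.0]
ft_force: [-0.3, -0.1, 0.3]
width: 0.0334
time: 22.9
ee_pos: [0.5259, 0.2042, 0.1807]
eef_rot: [0.62, 0.784, 0.001, -0.0]
ft_force: [0.1, -0.6, -0.5]
width: 0.0448
ee_pos: [0.5267, 0.0994, 0.2618]
ee_pos: [0.5271, -0.0051, 0.3429]
ee_pos: [0.527, -0.1091, 0.4234]
```

View pics/f1.png

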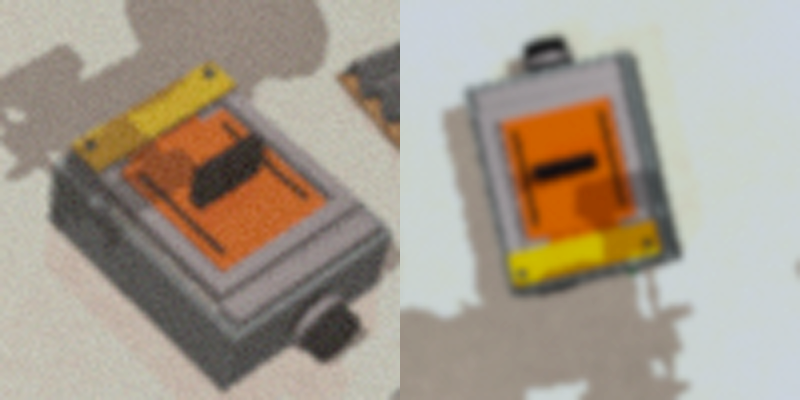

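```bash
python3 - <<'E'
from h import *
K=[(44,-45,74),(44,45,74)];ob={"scene":[(330.1,187.1),(357.1,168.4)],"top":[(206.6,169.1),(180.1,175.6)]}
for n in ob: print(n,proj(n,pose(BOX,K)).round(1).tolist(),ob[n])
f=lambda q:np.r_[[(proj(n,pose(BOX,[(q[0],-45+q[1],q[2]),(q[0],45+q[1],q[2])]))-ob[n]) for n in ob]].ravel()
print(least_squares(f,[44,0,74],x_scale=[10,10,10]).x)
E
```

```text
scene [[331.4, 187.3], [357.3, 170.1]] [(330.1, 187.1), (357.1, 168.4)]
top [[206.1, 168.1], [179.3, 174.5]] [(206.6, 169.1), (180.1, 175.6)]
[40.76778305 -0.66519153 75.06866526]
```

The picture shows the lid inside the frame: tongue edge under the yellow ledge at (570,240) in the top crop, far edge inside the wall. The far edge's measured height is about 75 mm against the 74 expected. The gripper is clear, so I'm handing in.

```bash
python3 -m inch '{"translation":[[0,0,0],[0,0,0],[0,0,0]],"rot":[[0,0,0],[0,0,0],[0,0,0]],"jaw":[45,45,45]}'; python3 -c "
from h import *
print(r.close_job())"
```

```text
time: 24.5
ee_pos: [0.5273, -0.1032, 0.4205]
eef_rot: [0.625, 0.781, 0.001, 0.0]
ft_force: [0.4, 0.1, 0.5]
width: 0.0451
the job is handed in; nothing more can be done
None
```

The orange lid is back on the filter box, and I handed the job in at 24.5 s; no verdict is given.

- **Which lid:** I took the middle-sized of the three orange lids, which fitted the 100 x 90 mm size, and gripped it by its fin.
- **Feeling for the frame:** Held at 12° tilt, the tongue touched the frame floor at box z 66. It then met the sprung strip at about box x -67, so the frame lies about 6 mm towards -x. The pictures had suggested 5.6 mm.
- **Fitting it:** I pushed the strip about 5–6 mm in, at up to about 6.1 N. I then swung the lid flat inside the far wall, pressed it down with about 9 N, eased off and let go. The highest forces I measured stayed well under the 28 N limit.

**Last checks:**
- Just before I let go, the gripper readings put the lid at tilt 0.0°, underside z 66.1 mm, x -7.4 mm and y 0.2 mm.
- The final picture shows the tongue edge under the yellow ledge, the lid inside the walls and the gripper well clear.
- The picture puts the lid's top far edge at z 75 mm and x 41 mm, where I expected 74 and 44. That small disagreement is about what I'd expect from reading the picture.
- I did not measure the other things on the bench again at the end; the arm stayed clear of them, passing above.

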